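# Finish the crosswise trivet and hold the bowl over it

## Robot

A 7-joint arm with a two-finger parallel gripper is mounted at the origin on the work surface. World frame = base frame: x ahead of the robot, y to its left, z up, the work surface at z = 0. Lengths are in m, angles in rad, forces in N, time in s.
With the tool pointing down it reaches from about 0.4 to 0.9 m from the base axis. Payload 5.5 kg.
Tool frame: the origin (TCP) lies at the centre of the arm's flange, where the gripper is bolted on; the fingertips stand 178 mm ahead of it and the grasp point (between the pads) lies 159 mm ahead of it (ctrl.pinch_z is the distance from the TCP to the grasp point, in m); y points along the fingers, x is the direction in which the jaws open and shut, and the axes are right-handed (so a half turn about y gives the same grasp; the last joint's range is limited). The gripper opens to 92 mm and grips with 3 to 60 N. Pads are 19 mm wide; open, the fingers measure 130 mm over their backs; the gripper's body (75 mm by 190 mm) begins 47 mm behind the grasp point.
Start: joints at [1.431, 0.501, -0.427, 1.55, 0.221, 1.138, -0.21], TCP at [0.255, -0.598, 0.405] pointing down, gripper open.
Joint ranges: [-2.88, 2.88], [-0.31, 2.03], [-1.54, 1.56], [0.2, 2.42], [-1.41, 4.55], [0.19, 2.02], [-2.57, 2.57]. Speed limits (rad/s): [2.57, 2.57, 3.14, 3.14, 3.14, 3.14, 3.14].

## Interface

Orientations are given as a rotation vector (axis times angle).
In Python, from plant import ctrl, eyes, workorder gives the robot as it stands. The module is installed in compiled form; this text tells all that it offers.
- The arm moves only by the shell command python3 -m jog 'ROWS'. ROWS is JSON, a list of rows, each an object with "twist": the turn, a rotation vector about the world's x, y, z scaled (see below), a list of three; "offset": the shift along the world's x, y, z scaled (see below), a list of three; "hand": the finger opening in mm, from 0 to 91.8. A call has 1 to 5 rows; each row shifts and turns the pose as measured when the row begins; what a row does not reach is not made up. The controller multiplies each number of a shift by 20 mm and each number of a turn by 0.1 rad. A row lasts 1/12 s, in which the tool goes at most 41.7 mm and 7.16 degrees, less where a joint would pass 70% of its speed; a pose out of reach is approached as far as the arm can. A call with a number of a shift or a turn outside -1 to 1 is refused whole. A call with a gripper value outside its range is refused whole. The fingers move at their own pace and stop on an object; the grip force is fixed at half the most. Time passes only in rows, so rows that do not move let the fingers close. It gives the time, the measured TCP pose, the force and the opening at its end, in the units of the state.
- ctrl.observe(): the state, without advancing time (a new reading comes with each control period).
- eyes.read_camera(name): name is "side" or "top" or "wrist"; returns (picture, depth): 400x640x3 uint8, red, green, blue; 400x640 float32, m along the optical axis (not along the pixel's ray), 0 where there is no reading.
- eyes.camera_model(name): a dict with "mtx" (3x3 intrinsics, pixels), "R" (3x3) and "t" (3): a world point X has camera coordinates R X + t; the wrist camera has in their place "hand_eye" (4x4, takes a point from camera to tool coordinates, whose origin is the TCP and whose axes are the tool frame's). Camera axes: x right, y down, z forward; pixel columns grow to the right and rows downward; lengths in m; the calibration is good to about 2 mm. A picture is of the moment at which its call begins: read the wrist's pose just before it. camera_model takes no time and is no camera call.
- workorder.close_job(): hands the job in, once; it reports no verdict.
The state is a dict: "time": time; "q": joint angles; "joint_velocities": joint speeds; "effort": joint torques, N m; "position": TCP position; "orientation": TCP orientation; "ft_force": force on the tool from outside, world axes, zero at the start; "moment": the same for the moment, N m; "width": finger opening in m.
Only numpy, scipy, OpenCV 4.12 (cv2) and the standard library are available. Lean on these libraries where they do the work, as an engineer would, in place of code of your own. Each camera call takes 0.05 s, during which the arm holds its last target. There are 200 camera calls.

## Task

Finish the crosswise slat trivet by laying the two loose teak slats as its third layer, each straight above one of the bottom slats with the ends lined up, and let go of them. Then pick up the aluminium bowl by its wooden bar, lift it over the low kerb without the bowl touching it, and finish while still holding the bowl: level, still and centred about a centimetre above the new top slats, touching none of them, its bar running the same way as they do, so I can check the fit before it goes down. Leave the stone cobek, the ulekan and the yellow box where they are.

Things in the scene. Friction and masses are not known exactly. Their poses are not given: they have to be found in the camera images.
- stand: Trivet, fixed: 170 x 170 x 4 mm cork mat with two layers of slats, each 150 x 22 x 18 mm. Layer 1 (brown): along its x, centred at y = +50 and -50 mm, 4 to 22 mm up. Layer 2 (pale): along its y, at x = +50 and -50 mm, 22 to 40 mm up. Layer 3 belongs right above layer 1, undersides 40 mm up, tops 58 mm up. Origin: centre of the mat's underside, on the bench; z up.
- slat_a: Loose mid-brown teak slat, 150 mm (its x) x 22 mm (its y) x 18 mm high, about 40 g, lying flat on the bench. Origin: centre of its underside. The same as slat_b; either may go on either side.
- slat_b: The other loose teak slat, the same as slat_a.
- bowl: Aluminium bowl left of the kerb, about 250 g, 104 mm across at the rim, 50 mm high. Two upright straps (at y = +52 and -52 mm) carry a dark wooden bar across above its mouth: 116 mm long along the bowl's y, 16 mm wide along its x, 86 to 104 mm up (middle 95 mm), free space below the bar. A fixed gas burner, 103 mm high, stands farther off. Origin: centre of its underside; z up.
- kerb: Low plastered kerb with a terracotta cap, fixed to the bench, between the bowl and the trivet: 560 mm long along its x, 50 mm thick along its y, 80 mm high. Origin: centre of its underside.
- cobek: Black stone mortar dish, 170 mm across, 45 mm high, to be left alone. Origin: centre of its underside.
- ulekan: Teak pestle lying on the bench, 140 mm long along its x, 30 mm thick, to be left alone. Origin: centre of its underside.
- box: Yellow plastic lidded box, 118 (its x) x 158 (its y) x 79 mm high, to be left alone. Origin: centre of its underside.
Not all that is in view belongs to the job. What is shaped like the slat_a but blue or white is not meant.

How it is judged:
On the way, in this order (a step that is already met when the one before it is completed fails the run):
1. one loose slat lies in its third-layer place, let go (((x of slat_a in the frame of stand between -0.015 and 0.015 m and y of slat_a in the frame of stand between 0.035 and 0.065 m and z of slat_a in the frame of stand between 0.036 and 0.044 m and angle between the x axis of slat_a and the x axis of stand, either way round below 0.15 rad and contact force between the fingers and slat_a below 0.1 N and linear speed of slat_a below 0.03 m/s) or (x of slat_a in the frame of stand between -0.015 and 0.015 m and y of slat_a in the frame of stand between -0.065 and -0.035 m and z of slat_a in the frame of stand between 0.036 and 0.044 m and angle between the x axis of slat_a and the x axis of stand, either way round below 0.15 rad and contact force between the fingers and slat_a below 0.1 N and linear speed of slat_a below 0.03 m/s) or (x of slat_b in the frame of stand between -0.015 and 0.015 m and y of slat_b in the frame of stand between 0.035 and 0.065 m and z of slat_b in the frame of stand between 0.036 and 0.044 m and angle between the x axis of slat_b and the x axis of stand, either way round below 0.15 rad and contact force between the fingers and slat_b below 0.1 N and linear speed of slat_b below 0.03 m/s) or (x of slat_b in the frame of stand between -0.015 and 0.015 m and y of slat_b in the frame of stand between -0.065 and -0.035 m and z of slat_b in the frame of stand between 0.036 and 0.044 m and angle between the x axis of slat_b and the x axis of stand, either way round below 0.15 rad and contact force between the fingers and slat_b below 0.1 N and linear speed of slat_b below 0.03 m/s))), for 0.2 s.
2. both loose slats lie in their third-layer places, let go ((((x of slat_a in the frame of stand between -0.015 and 0.015 m and y of slat_a in the frame of stand between 0.035 and 0.065 m and z of slat_a in the frame of stand between 0.036 and 0.044 m and angle between the x axis of slat_a and the x axis of stand, either way round below 0.15 rad and contact force between the fingers and slat_a below 0.1 N and linear speed of slat_a below 0.03 m/s) and (x of slat_b in the frame of stand between -0.015 and 0.015 m and y of slat_b in the frame of stand between -0.065 and -0.035 m and z of slat_b in the frame of stand between 0.036 and 0.044 m and angle between the x axis of slat_b and the x axis of stand, either way round below 0.15 rad and contact force between the fingers and slat_b below 0.1 N and linear speed of slat_b below 0.03 m/s)) or ((x of slat_a in the frame of stand between -0.015 and 0.015 m and y of slat_a in the frame of stand between -0.065 and -0.035 m and z of slat_a in the frame of stand between 0.036 and 0.044 m and angle between the x axis of slat_a and the x axis of stand, either way round below 0.15 rad and contact force between the fingers and slat_a below 0.1 N and linear speed of slat_a below 0.03 m/s) and (x of slat_b in the frame of stand between -0.015 and 0.015 m and y of slat_b in the frame of stand between 0.035 and 0.065 m and z of slat_b in the frame of stand between 0.036 and 0.044 m and angle between the x axis of slat_b and the x axis of stand, either way round below 0.15 rad and contact force between the fingers and slat_b below 0.1 N and linear speed of slat_b below 0.03 m/s)))), for 0.2 s.
3. the bowl passes above the kerb (y of bowl in the frame of kerb between -0.06 and 0.06 m and x of bowl in the frame of kerb between -0.28 and 0.28 m and z of bowl in the frame of kerb above 0.08 m), for 0.05 s.
At the end, for the whole second after the job is handed in: Both slats released, within 15 mm and 0.15 rad of their third-layer places; bowl held by the fingers, still, underside 3 to 25 mm above the top slats, touching neither them nor the stand, within 15 mm of centre along each stand axis, tilt under 0.15 rad, bar within 0.17 rad of the slats ((((x of slat_a in the frame of stand between -0.015 and 0.015 m and y of slat_a in the frame of stand between 0.035 and 0.065 m and z of slat_a in the frame of stand between 0.036 and 0.044 m and angle between the x axis of slat_a and the x axis of stand, either way round below 0.15 rad and contact force between the fingers and slat_a below 0.1 N and linear speed of slat_a below 0.03 m/s) and (x of slat_b in the frame of stand between -0.015 and 0.015 m and y of slat_b in the frame of stand between -0.065 and -0.035 m and z of slat_b in the frame of stand between 0.036 and 0.044 m and angle between the x axis of slat_b and the x axis of stand, either way round below 0.15 rad and contact force between the fingers and slat_b below 0.1 N and linear speed of slat_b below 0.03 m/s)) or ((x of slat_a in the frame of stand between -0.015 and 0.015 m and y of slat_a in the frame of stand between -0.065 and -0.035 m and z of slat_a in the frame of stand between 0.036 and 0.044 m and angle between the x axis of slat_a and the x axis of stand, either way round below 0.15 rad and contact force between the fingers and slat_a below 0.1 N and linear speed of slat_a below 0.03 m/s) and (x of slat_b in the frame of stand between -0.015 and 0.015 m and y of slat_b in the frame of stand between 0.035 and 0.065 m and z of slat_b in the frame of stand between 0.036 and 0.044 m and angle between the x axis of slat_b and the x axis of stand, either way round below 0.15 rad and contact force between the fingers and slat_b below 0.1 N and linear speed of slat_b below 0.03 m/s))) and x of bowl in the frame of stand between -0.015 and 0.015 m and y of bowl in the frame of stand between -0.015 and 0.015 m and z of bowl in the frame of stand between 0.061 and 0.083 m and angle between bowl's own z axis and vertical below 0.15 rad and angle between the y axis of bowl and the x axis of stand, either way round below 0.17 rad and linear speed of bowl below 0.02 m/s and contact force between the fingers and bowl above 1 N and contact force between bowl and slat_a below 0.05 N and contact force between bowl and slat_b below 0.05 N and contact force between bowl and stand below 0.05 N); the arm keeps its last pose, push and grip.
It fails at once if the bowl touches the kerb (over 1 N) (contact force between bowl and kerb above 1 N).
It fails at once if the cobek is shifted more than 20 mm (distance of cobek from where it was at the start of the episode above 0.02 m).
It fails at once if the ulekan is shifted more than 20 mm (distance of ulekan from where it was at the start of the episode above 0.02 m).
It fails at once if the box is shifted more than 20 mm (distance of box from where it was at the start of the episode above 0.02 m).
It also fails if it takes over 70 s, if anything falls off the work surface, if the arm or the gripper's body presses on something with over 40 N, if the wrist force passes 120 N, or if a joint passes its speed limit or range.

## Working session

There is one attempt and no reset: what is moved stays moved. The work goes in short steps, Python scripts to look and compute and a shell command to move; the robot and the scene stay as the last step left them, time stands still between calls to the robot, and variables do not carry over. Pictures are saved under pics/ and viewed, about 8 in all and at most 12, crops included, and the job is handed in when it is done.

```bash
mkdir -p pics; python3 - <<'E'
from plant import ctrl, eyes
import cv2, numpy as np
s=ctrl.observe(); print({k:np.round(v,3) for k,v in s.items()}, ctrl.pinch_z)
for n in ["top","side"]:
    p,d=eyes.read_camera(n); cv2.imwrite(f"pics/{n}0.png",p[:,:,::-1]); np.savez(f"{n}0.npz",p=p,d=d)
    m=eyes.camera_model(n); print(n,np.round(m["mtx"],1).tolist(),np.round(-m["R"].T@m["t"],3),np.round(m["R"],2).tolist())
print(eyes.camera_model("wrist"))
E
```

```text
{'time': np.float64(0.0), 'q': array([ 1.431,  0.502, -0.427,  1.551,  0.221,  1.138, -0.21 ]), 'joint_velocities': array([-0.   ,  0.001, -0.   , -0.   , -0.001, -0.   ,  0.   ]), 'effort': array([ 0.0000e+00, -5.6659e+01, -5.8160e+00, -2.7911e+01, -6.9000e-02,
        3.1000e-02,  0.0000e+00]), 'position': array([ 0.255, -0.598,  0.404]), 'orientation': array([-1.372,  0.909, -0.906]), 'ft_force': array([0.563, 0.883, 0.558]), 'moment': array([-0.009, -0.023,  0.003]), 'width': np.float64(0.092)} 0.1592
top [[508.2, 0.0, 315.0], [0.0, 508.2, 200.2], [0.0, 0.0, 1.0]] [ 0.325 -0.072  1.549] [[0.02, -1.0, -0.01], [-0.99, -0.02, -0.13], [0.13, 0.01, -0.99]]
side [[424.4, 0.0, 317.9], [0.0, 424.4, 195.3], [0.0, 0.0, 1.0]] [0.101 0.569 0.911] [[-0.83, -0.55, -0.01], [-0.42, 0.63, -0.65], [0.37, -0.54, -0.76]]
{'mtx': array([[341.93748236,   0.        , 314.22957933],
       [  0.        , 341.93748236, 198.83571821],
       [  0.        ,   0.        ,   1.        ]]), 'hand_eye': array([[ 9.99999062e-01, -5.14863015e-04, -1.26922588e-03,
         2.23633749e-04],
       [ 1.07990737e-03, -2.73626378e-01,  9.61835453e-01,
         1.97813582e-02],
       [-8.42507182e-04, -9.61835922e-01, -2.73625565e-01,
         7.33795333e-02],
       [ 0.00000000e+00,  0.00000000e+00,  0.00000000e+00,
         1.00000000e+00]])}
```

View pics/top0.png

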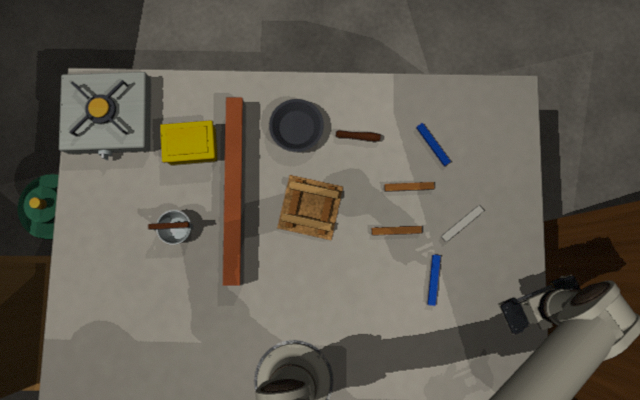

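View pics/side0.png

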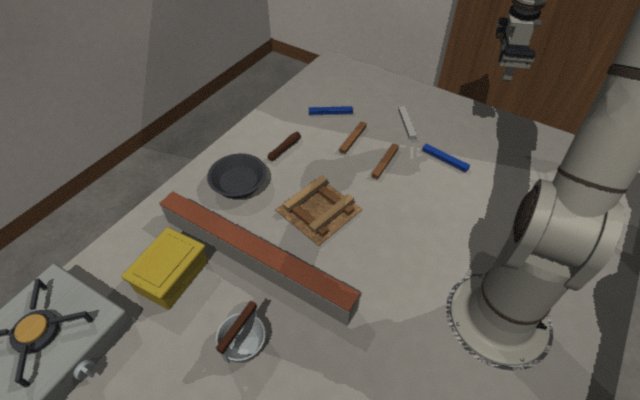

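The top view shows the loose slats at (409,187) and (397,231), and the trivet at (311,208) with its pale slats roughly horizontal. The bowl bar is at (170,226), the kerb at x≈234 and the box at (188,142). I'll measure these in world coordinates.

```bash
cat > h.py <<'E'
import numpy as np, cv2
from plant import ctrl, eyes
from scipy.spatial.transform import Rotation as Ro
def world(p_d, name, s=None):
    """world point map from depth image"""
    d=p_d; m=eyes.camera_model(name); K=m["mtx"]
    v,u=np.mgrid[:d.shape[0],:d.shape[1]]
    c=np.stack([(u-K[0,2])/K[0,0]*d,(v-K[1,2])/K[1,1]*d,d],-1)
    if name=="wrist":
        H=m["hand_eye"]; R=Ro.from_rotvec(s["orientation"]).as_matrix()
        return (c@H[:3,:3].T+H[:3,3])@R.T+s["position"]
    return (c-m["t"])@m["R"]
def rect(P):
    """centre, (long, short), long-axis angle deg of xy points"""
    (cx,cy),(w,h),a=cv2.minAreaRect((P[:,:2]*1000).astype(np.float32))
    if w<h: w,h,a=h,w,a+90
    return f"c=({cx:.1f},{cy:.1f}) size=({w:.1f},{h:.1f}) ang={((a+90)%180)-90:.1f} zmed={np.median(P[:,2])*1000:.1f} n={len(P)}"
def blobs(mask,W,n=40):
    k,l,st,_=cv2.connectedComponentsWithStats(mask.astype(np.uint8))
    for i in range(1,k):
        if st[i,4]>=n: print("  px",st[i,:4],rect(W[l==i]))
E
cat > m.py <<'E'
from h import *
for n in ["top"]:
    z=np.load(n+"0.npz"); p,d=z["p"],z["d"]; W=world(d,n); hsv=cv2.cvtColor(p,cv2.COLOR_RGB2HSV)
    H,S,V=[hsv[...,i].astype(int) for i in range(3)]; ok=d>0
    print("bench z",np.median(W[330:380,180:240,2]), np.std(W[330:360,180:240,2]))
    br=(H<20)&(S>90)&ok; Z=W[...,2]
    print("brown 8-30"); blobs(br&(Z>.008)&(Z<.03),W)
    roi=np.zeros_like(ok); roi[165:250,270:355]=1
    print("stand mat"); blobs(roi&br,W,200)
    print("stand >30mm"); blobs(roi&(Z>.031)&(Z<.05),W)
    print("kerb"); blobs((Z>.07)&(Z<.09)&ok,W,200)
    roi[:]=0; roi[195:260,130:220]=1
    print("bar"); blobs(roi&(Z>.085)&(Z<.12),W,20)
    print("bowl>40"); blobs(roi&(Z>.035)&(Z<.07),W,20)
E
python3 m.py
```

```text
bench z -0.0018521606264110084 0.10319086228704553
brown 8-30
  px [336 131  45  10] c=(738.6,-179.5) size=(135.6,25.1) ang=84.5 zmed=24.2 n=285
  px [385 182  50   9] c=(583.0,-338.4) size=(150.0,23.5) ang=-86.0 zmed=17.1 n=349
  px [288 190  14  26] c=(525.3,12.6) size=(76.6,26.8) ang=-13.0 zmed=20.7 n=190
  px [321 197  13  26] c=(505.6,-86.9) size=(77.2,24.0) ang=-13.7 zmed=20.7 n=187
  px [635 201   5  46] c=(482.2,-1025.3) size=(135.7,9.3) ang=-0.7 zmed=14.8 n=119
  px [283 221  12   7] c=(458.5,28.8) size=(34.6,13.9) ang=77.7 zmed=19.9 n=43
  px [372 226  50   9] c=(447.5,-299.7) size=(148.7,21.5) ang=-86.4 zmed=16.5 n=350
stand mat
  px [277 175  66  65] c=(515.4,-36.3) size=(171.2,170.4) ang=78.4 zmed=6.5 n=3024
stand >30mm
  px [289 181  50  18] c=(563.1,-47.3) size=(150.1,23.4) ang=78.4 zmed=38.4 n=376
  px [282 213  50  18] c=(464.9,-27.9) size=(149.3,22.4) ang=78.6 zmed=38.5 n=366
kerb
  px [86 93 31 31] c=(793.5,601.0) size=(99.8,86.8) ang=42.3 zmed=82.6 n=399
  px [223  97  21 189] c=(555.7,189.1) size=(560.1,52.4) ang=1.5 zmed=78.6 n=3244
  px [161 120  54  43] c=(696.9,331.7) size=(159.3,119.3) ang=-84.5 zmed=76.6 n=1949
bar
  px [148 222  42   8] c=(441.2,366.3) size=(117.3,17.0) ang=-86.4 zmed=102.7 n=249
bowl>40
  px [155 210  38  35] c=(441.5,366.3) size=(102.2,101.1) ang=66.1 zmed=47.0 n=230
```

```bash
cat > st.py <<'E'
# usage: st.py x y z_pinch axisdeg(of tool y, mod 180): what is left to go, in move units
from h import *; import sys
s=ctrl.observe(); R=Ro.from_rotvec(s["orientation"]).as_matrix()
print("t %.2f"%s["time"],"pos",np.round(s["position"]*1000,1),"toolz",np.round(R[:,2],3),"ytool deg %.1f"%np.degrees(np.arctan2(R[1,1],R[0,1])),"w %.1f"%(s["width"]*1000),"F",np.round(s["ft_force"],1),"q",np.round(s["q"],2))
if len(sys.argv)>1:
    x,y,z,a=map(float,sys.argv[1:])
    g=s["position"]*1000+R[:,2]*ctrl.pinch_z*1000
    d=(a-np.degrees(np.arctan2(R[1,1],R[0,1]))+90)%180-90
    tilt=np.cross(R[:,2],[0,0,-1])
    print("offset units",np.round((np.array([x,y,z])-g)/20,2),"yaw units %.2f"%(np.radians(d)/.1),"tilt units",np.round(tilt/.1,2))
E
python3 st.py 583 -338.4 80 94
```

```text
t 0.10 pos [ 254.6 -597.7  403.8] toolz [0.92  0.392 0.   ] ytool deg 112.0 w 91.8 F [-0.1 -0.9  0.5] q [ 1.43  0.5  -0.43  1.55  0.22  1.14 -0.21]
offset units [  9.1    9.85 -16.19] yaw units -3.15 tilt units [-3.92  9.2   0.  ]
```

The tool's y axis is the approach direction here, and z is the axis along the pads. I'll fix the helper for that.

```bash
cat > st.py <<'E'
# usage: st.py x y z_pinch deg (wanted direction of tool z = long axis, mod 180): what is left to go, in move units
from h import *; import sys
s=ctrl.observe(); R=Ro.from_rotvec(s["orientation"]).as_matrix(); a0=np.degrees(np.arctan2(R[1,2],R[0,2]))
g=s["position"]*1000+R[:,1]*ctrl.pinch_z*1000
print("t %.2f"%s["time"],"pinch",np.round(g,1),"approach",np.round(R[:,1],3),"long %.1f"%a0,"w %.1f"%(s["width"]*1000),"F",np.round(s["ft_force"],1),"q",np.round(s["q"],2))
if len(sys.argv)>1:
    x,y,z,a=map(float,sys.argv[1:])
    d=(a-a0+90)%180-90
    print("offset units",np.round((np.array([x,y,z])-g)/20,2),"yaw units %.2f"%(np.radians(d)/.1),"tilt units",np.round(np.cross(R[:,1],[0,0,-1])/.1,2))
E
python3 st.py 583 -338.4 80 94
```

```text
t 0.10 pinch [ 254.5 -597.5  244.6] approach [-0.001  0.002 -1.   ] long 23.1 w 91.8 F [-0.1 -0.9  0.5] q [ 1.43  0.5  -0.43  1.55  0.22  1.14 -0.21]
offset units [16.42 12.95 -8.23] yaw units 12.38 tilt units [-0.02 -0.01 -0.  ]
```

```bash
R='' ; python3 -m jog '[{"twist":[0,0,0.7],"offset":[0.9,0.75,-0.3],"hand":60},{"twist":[0,0,0.7],"offset":[0.9,0.75,-0.3],"hand":60},{"twist":[0,0,0.7],"offset":[0.9,0.75,-0.3],"hand":60},{"twist":[0,0,0.7],"offset":[0.9,0.75,-0.3],"hand":60},{"twist":[0,0,0.7],"offset":[0.9,0.75,-0.3],"hand":60}]'
python3 st.py 583 -338.4 80 94
```

```text
time: 0.52
position: [0.3434, -0.5218, 0.371]
orientation: [-1.48, 0.633, -0.628]
ft_force: [-0.3, 0.4, 0.3]
width: 0.0631
t 0.52 pinch [ 342.7 -522.   211.8] approach [-0.004 -0.001 -1.   ] long 43.8 w 63.1 F [-0.3  0.4  0.3] q [ 1.33  0.51 -0.52  1.65  0.29  1.07 -0.09]
offset units [12.01  9.18 -6.59] yaw units 8.76 tilt units [ 0.01 -0.04  0.  ]
```

```bash
python3 -m jog '[{"twist":[0,0,0.75],"offset":[1,0.77,-0.4],"hand":60},{"twist":[0,0,0.75],"offset":[1,0.77,-0.4],"hand":60},{"twist":[0,0,0.75],"offset":[1,0.77,-0.4],"hand":60},{"twist":[0,0,0.75],"offset":[1,0.77,-0.4],"hand":60},{"twist":[0,0,0.75],"offset":[1,0.77,-0.4],"hand":60}]' >/dev/null
python3 -m jog '[{"twist":[0,0,0.75],"offset":[1,0.77,-0.4],"hand":60},{"twist":[0,0,0.75],"offset":[1,0.77,-0.4],"hand":60},{"twist":[0,0,0.75],"offset":[1,0.77,-0.4],"hand":60},{"twist":[0,0,0.75],"offset":[1,0.77,-0.4],"hand":60},{"twist":[0,0,0.75],"offset":[1,0.77,-0.4],"hand":60}]' > /dev/null
python3 -m jog '[{"twist":[0,0,0.75],"offset":[1,0.77,-0.4],"hand":60},{"twist":[0,0,0.4],"offset":[0.6,0.5,-0.4],"hand":60},{"twist":[0,0,0],"offset":[0,0,0],"hand":60}]'
python3 st.py 583 -338.4 80 94
```

```text
time: 1.6
position: [0.6059, -0.2963, 0.2654]
orientation: [-1.554, -0.149, 0.143]
ft_force: [0.4, 1.2, 0.0]
width: 0.06
t 1.60 pinch [ 606.3 -294.4  106.2] approach [ 0.003  0.012 -1.   ] long 100.7 w 60.0 F [0.4 1.2 0. ] q [ 0.89  0.77 -0.71  1.58  0.55  1.    0.2 ]
offset units [-1.16 -2.2  -1.31] yaw units -1.17 tilt units [-0.12  0.03  0.  ]
```

```bash
python3 -m jog '[{"twist":[0,0,-0.5],"offset":[-0.5,-0.8,0],"hand":60},{"twist":[0,0,-0.5],"offset":[-0.5,-0.8,0],"hand":60},{"twist":[0,0,-0.15],"offset":[-0.15,-0.5,0],"hand":60},{"twist":[0,0,0],"offset":[0,0,0],"hand":60}]' >/dev/null
python3 st.py 583 -338.4 80 94
cat > w.py <<'E'
from h import *; import sys
s=ctrl.observe(); p,d=eyes.read_camera("wrist"); W=world(d,"wrist",s); Z=W[...,2]
hsv=cv2.cvtColor(p,cv2.COLOR_RGB2HSV); H,S=hsv[...,0],hsv[...,1]
cv2.imwrite("pics/"+sys.argv[1]+".png",p[:,:,::-1])
lo,hi=float(sys.argv[2])/1e3,float(sys.argv[3])/1e3
blobs((d>0)&(Z>lo)&(Z<hi)&(H<22)&(S>70),W,300)
E
python3 w.py wa 9 30
```

```text
t 1.93 pinch [ 583.  -333.1  105.4] approach [ 0.003  0.014 -1.   ] long 94.2 w 60.0 F [ 0.4 -1.2 -0.5] q [ 0.94  0.76 -0.68  1.58  0.53  0.99  0.17]
offset units [-0.   -0.27 -1.27] yaw units -0.04 tilt units [-0.14  0.03  0.  ]
  px [534   0  79 109] c=(733.5,-219.3) size=(62.0,26.5) ang=86.1 zmed=25.9 n=5339
  px [ 80  29  69 214] c=(447.1,-296.1) size=(141.7,23.3) ang=-86.8 zmed=18.0 n=8511
  px [298 111  33 163] c=(581.6,-321.9) size=(115.8,21.5) ang=-86.5 zmed=18.1 n=5111
```

View pics/wa.png

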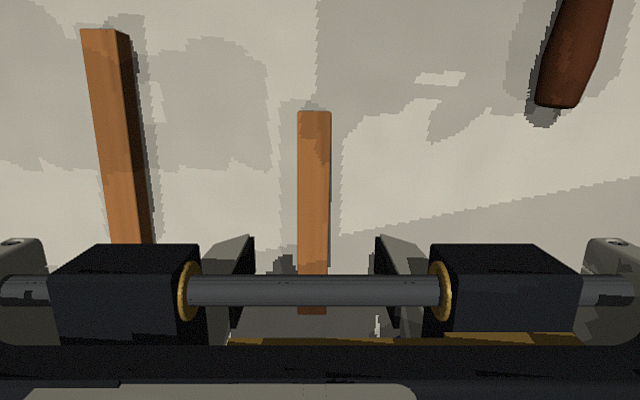

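The slat sits centred between the open fingers at (314,200), and the wrist view agrees with the top view to about 1 mm. I'll go down and grip.

```bash
python3 -m jog '[{"twist":[-0.14,0,0],"offset":[0,-0.2,-0.9],"hand":60},{"twist":[0,0,0],"offset":[0,0,-0.9],"hand":60},{"twist":[0,0,0],"offset":[0,0,-0.8],"hand":60},{"twist":[0,0,0],"offset":[0,0,-0.4],"hand":60},{"twist":[0,0,0],"offset":[0,0,0],"hand":60}]' >/dev/null
python3 st.py 582 -338.4 20.5 94
```

```text
t 2.40 pinch [ 581.6 -345.6   46.6] approach [ 0.008 -0.005 -1.   ] long 93.7 w 60.1 F [-0.4  0.5  0.1] q [ 0.92  0.83 -0.63  1.6   0.59  0.9   0.14]
offset units [ 0.02  0.36 -1.31] yaw units 0.04 tilt units [0.05 0.08 0.  ]
```

```bash
python3 -m jog '[{"twist":[0.05,0.05,0],"offset":[0,0.3,-0.6],"hand":60},{"twist":[0,0,0],"offset":[0,0,-0.5],"hand":60},{"twist":[0,0,0],"offset":[0,0,-0.15],"hand":60},{"twist":[0,0,0],"offset":[0,0,0],"hand":60}]' >/dev/null
python3 st.py 582 -338.4 20.5 94
```

```text
t 2.73 pinch [ 581.2 -337.8   20.1] approach [ 0.003  0.001 -1.   ] long 93.7 w 59.9 F [-0.  -0.6 -1.4] q [ 0.9   0.86 -0.61  1.61  0.61  0.86  0.11]
offset units [ 0.04 -0.03  0.02] yaw units 0.04 tilt units [-0.01  0.03  0.  ]
```

```bash
python3 -m jog '[{"twist":[0,0,0],"offset":[0,0,0],"hand":5},{"twist":[0,0,0],"offset":[0,0,0],"hand":5},{"twist":[0,0,0],"offset":[0,0,0],"hand":5},{"twist":[0,0,0],"offset":[0,0,0],"hand":5},{"twist":[0,0,0],"offset":[0,0,0],"hand":5}]'
python3 -m jog '[{"twist":[0,0,0],"offset":[0,0,0],"hand":5},{"twist":[0,0,0],"offset":[0,0,0.8],"hand":5},{"twist":[0,0,0],"offset":[0,0,1],"hand":5},{"twist":[0,0,0],"offset":[0,0,1],"hand":5},{"twist":[0,0,0],"offset":[0,0,0.8],"hand":5}]' >/dev/null
python3 st.py 524.5 12 110 168.5
```

```text
time: 3.15
position: [0.5818, -0.3374, 0.1806]
orientation: [-1.57, -0.056, 0.048]
ft_force: [0.9, -0.1, 0.2]
width: 0.0313
t 3.57 pinch [ 579.6 -336.    94.7] approach [-0.001  0.004 -1.   ] long 93.8 w 21.7 F [ 0.3  0.1 -0.6] q [ 0.94  0.77 -0.67  1.59  0.55  0.98  0.16]
offset units [-2.76 17.4   0.77] yaw units 13.03 tilt units [-0.04 -0.01 -0.  ]
```

```bash
python3 st.py; python3 w.py wa2 40 130
```

```text
t 3.57 pinch [ 579.6 -336.    94.7] approach [-0.001  0.004 -1.   ] long 93.8 w 21.7 F [ 0.3  0.1 -0.6] q [ 0.94  0.77 -0.67  1.59  0.55  0.98  0.16]
  px [288 103  53 171] c=(576.5,-301.9) size=(77.4,23.0) ang=-86.2 zmed=89.1 n=8466
  px [292 306  45  32] c=(581.2,-366.6) size=(21.7,19.9) ang=4.7 zmed=88.8 n=1411
```

```bash
python3 -m jog '[{"twist":[0,0,0.4],"offset":[-0.1,0.6,0.3],"hand":5},{"twist":[0,0,0.8],"offset":[-0.2,1,0.2],"hand":5},{"twist":[0,0,0.8],"offset":[-0.2,1,0.1],"hand":5},{"twist":[0,0,0.8],"offset":[-0.2,1,0],"hand":5},{"twist":[0,0,0.8],"offset":[-0.2,1,0],"hand":5}]' >/dev/null
python3 -m jog '[{"twist":[0,0,0.8],"offset":[-0.2,1,0],"hand":5},{"twist":[0,0,0.8],"offset":[-0.2,1,0],"hand":5},{"twist":[0,0,0.8],"offset":[-0.2,1,0],"hand":5},{"twist":[0,0,0.8],"offset":[-0.2,1,0],"hand":5},{"twist":[0,0,0.8],"offset":[-0.2,1,0],"hand":5}]' >/dev/null
python3 -m jog '[{"twist":[0,0,0.8],"offset":[-0.1,1,0],"hand":5},{"twist":[0,0,0.8],"offset":[-0.1,1,0],"hand":5},{"twist":[0,0,0.8],"offset":[-0.1,0.8,0],"hand":5},{"twist":[0,0,0.4],"offset":[0,0.4,0],"hand":5},{"twist":[0,0,0],"offset":[0,0,0],"hand":5}]' >/dev/null
python3 st.py 524.5 12 110 168.5
```

```text
t 4.87 pinch [528.7 -59.6 121.8] approach [ 0.009  0.001 -1.   ] long 158.4 w 21.6 F [ 0.7  0.  -0.3] q [ 0.84  0.65 -1.01  1.94  0.69  0.93  0.68]
offset units [-0.21  3.58 -0.59] yaw units 1.77 tilt units [-0.01  0.09  0.  ]
```

```bash
python3 -m jog '[{"twist":[0,0.1,0.5],"offset":[0,0.8,0],"hand":5},{"twist":[0,0,0.5],"offset":[-0.1,1,-0.2],"hand":5},{"twist":[0,0,0.5],"offset":[-0.1,0.9,-0.3],"hand":5},{"twist":[0,0,0.2],"offset":[0,0.5,0],"hand":5},{"twist":[0,0,0],"offset":[0,0,0],"hand":5}]' >/dev/null
python3 st.py 524.5 12 90 168.5; python3 w.py wa3 75 140
```

```text
t 5.28 pinch [523.2   2.1 112.2] approach [-0.    -0.004 -1.   ] long 168.0 w 21.8 F [ 0.5  0.1 -0.9] q [ 0.73  0.67 -1.03  1.96  0.73  0.94  0.69]
offset units [ 0.07  0.5  -1.11] yaw units 0.09 tilt units [ 0.04 -0.    0.  ]
  px [613   0  27 247] c=(498.2,166.4) size=(125.1,10.6) ang=2.4 zmed=79.8 n=5908
  px [288 103  53 171] c=(489.0,8.3) size=(77.8,25.9) ang=-10.7 zmed=106.5 n=8543
  px [292 306  45  32] c=(552.5,-4.7) size=(21.6,19.2) ang=78.0 zmed=106.5 n=1380
```

```bash
python3 -m jog '[{"twist":[0.04,0,0.09],"offset":[0.05,0.5,-0.5],"hand":5},{"twist":[0,0,0],"offset":[0,0,-0.8],"hand":5},{"twist":[0,0,0],"offset":[0,0,-0.5],"hand":5},{"twist":[0,0,0],"offset":[0,0,-0.15],"hand":5},{"twist":[0,0,0],"offset":[0,0,0],"hand":5}]' >/dev/null
python3 st.py 523.5 12 64 168.5
```

```text
t 5.75 pinch [526.7   3.8  72.5] approach [ 0.001 -0.006 -1.   ] long 167.5 w 21.9 F [-0.3  0.2 -0.7] q [ 0.68  0.72 -0.96  1.97  0.79  0.88  0.63]
offset units [-0.16  0.41 -0.43] yaw units 0.17 tilt units [0.06 0.01 0.  ]
```

```bash
python3 -m jog '[{"twist":[0.04,0,0.12],"offset":[-0.15,0.38,0],"hand":5},{"twist":[0,0,0],"offset":[0,0,0],"hand":5}]' >/dev/null
python3 st.py 523.5 12 64 168.5
```

```text
t 5.92 pinch [523.8  11.   72.8] approach [ 0.001 -0.002 -1.   ] long 168.1 w 21.8 F [ 0.   0.5 -0.3] q [ 0.67  0.72 -0.97  1.98  0.79  0.88  0.63]
offset units [-0.01  0.05 -0.44] yaw units 0.07 tilt units [0.02 0.01 0.  ]
```

```bash
python3 -m jog '[{"twist":[0,0,0.05],"offset":[0,0.1,-0.3],"hand":5},{"twist":[0,0,0],"offset":[0,0,-0.1],"hand":5},{"twist":[0,0,0],"offset":[0,0,0],"hand":5}]' >/dev/null
python3 st.py 523.5 12 64 168.5
```

```text
t 6.17 pinch [524.6  13.1  65.5] approach [ 0.003 -0.003 -1.   ] long 168.4 w 22.0 F [-1.1  0.4  0.4] q [ 0.66  0.73 -0.96  1.98  0.81  0.86  0.62]
offset units [-0.06 -0.05 -0.07] yaw units 0.02 tilt units [0.03 0.03 0.  ]
```

```bash
python3 -m jog '[{"twist":[0,0,0],"offset":[0,0,-0.1],"hand":5},{"twist":[0,0,0],"offset":[0,0,0],"hand":5}]'
python3 -m jog '[{"twist":[0,0,0],"offset":[0,0,0],"hand":50},{"twist":[0,0,0],"offset":[0,0,0],"hand":50},{"twist":[0,0,0],"offset":[0,0,0],"hand":50},{"twist":[0,0,0],"offset":[0,0,0],"hand":50},{"twist":[0,0,0],"offset":[0,0,0.5],"hand":50}]'
python3 -m jog '[{"twist":[0,0,0],"offset":[0,0,1],"hand":50},{"twist":[0,0,0],"offset":[0,0,0.8],"hand":50},{"twist":[0,0,0],"offset":[0,0,0.6],"hand":50},{"twist":[0,0,0],"offset":[0,0,0.2],"hand":50},{"twist":[0,0,0],"offset":[0,0,0],"hand":50}]'
python3 st.py 447.3 -300 90 93.5; python3 w.py wp1 45 75;
```

```text
time: 6.33
position: [0.5244, 0.0138, 0.2231]
orientation: [-1.303, -1.06, 1.059]
ft_force: [-0.7, 0.5, 0.3]
width: 0.0218
time: 6.75
position: [0.5239, 0.0136, 0.2321]
orientation: [-1.302, -1.059, 1.06]
ft_force: [-0.9, -0.0, -0.4]
width: 0.0484
time: 7.17
position: [0.5241, 0.0142, 0.2895]
orientation: [-1.302, -1.061, 1.06]
ft_force: [0.6, 0.5, 0.1]
width: 0.05
t 7.17 pinch [524.5  13.7 130.3] approach [ 0.003 -0.003 -1.   ] long 168.5 w 50.0 F [0.6 0.5 0.1] q [ 0.73  0.65 -1.06  1.95  0.7   0.96  0.7 ]
offset units [ -3.86 -15.69  -2.02] yaw units -13.08 tilt units [0.03 0.03 0.  ]
  px [296 103  37 171] c=(508.4,16.5) size=(113.2,22.1) ang=-11.5 zmed=58.1 n=5849
  px [299 306  30  14] c=(593.6,-1.5) size=(20.8,12.3) ang=79.3 zmed=58.1 n=415
```

View pics/wp1.png

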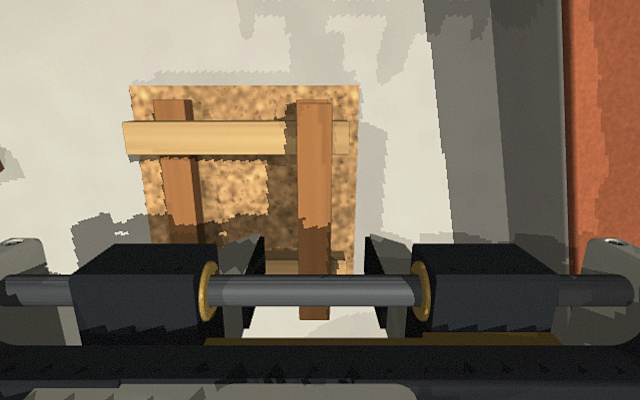

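Slat 1 is in place: the wrist view shows it at (314,200) above the brown bottom slat, with its top at 58.1 mm and angle −11.5°. Next is slat B.

```bash
python3 -m jog '[{"twist":[0,0,-0.4],"offset":[-0.1,-0.6,0],"hand":60},{"twist":[0,0,-0.8],"offset":[-0.2,-1,0],"hand":60},{"twist":[0,0,-0.8],"offset":[-0.2,-1,0],"hand":60},{"twist":[0,0,-0.8],"offset":[-0.25,-1,0],"hand":60},{"twist":[0,0,-0.8],"offset":[-0.25,-1,0],"hand":60}]' >/dev/null
python3 -m jog '[{"twist":[0,0,-0.8],"offset":[-0.25,-1,0],"hand":60},{"twist":[0,0,-0.8],"offset":[-0.25,-1,0],"hand":60},{"twist":[0,0,-0.8],"offset":[-0.25,-1,0],"hand":60},{"twist":[0,0,-0.8],"offset":[-0.25,-1,0],"hand":60},{"twist":[0,0,-0.8],"offset":[-0.25,-1,0],"hand":60}]' >/dev/null
python3 -m jog '[{"twist":[0,0,-0.8],"offset":[-0.25,-1,-0.2],"hand":60},{"twist":[0,0,-0.8],"offset":[-0.2,-0.8,-0.2],"hand":60},{"twist":[0,0,-0.6],"offset":[-0.1,-0.6,-0.2],"hand":60},{"twist":[0,0,-0.2],"offset":[0,-0.3,0],"hand":60},{"twist":[0,0,0],"offset":[0,0,0],"hand":60}]' >/dev/null
python3 st.py 447.3 -300 80 93.5
```

```text
t 8.47 pinch [ 450.  -254.8  106.7] approach [-0.015  0.003 -1.   ] long 106.3 w 60.2 F [-0.4 -0.3 -0.3] q [ 1.09  0.56 -0.79  1.97  0.53  0.84  0.29]
offset units [-0.13 -2.26 -1.33] yaw units -2.23 tilt units [-0.03 -0.15 -0.  ]
```

```bash
python3 -m jog '[{"twist":[0,-0.1,-0.7],"offset":[-0.05,-0.8,-0.3],"hand":60},{"twist":[0,0,-0.7],"offset":[-0.05,-0.8,-0.3],"hand":60},{"twist":[0,0,-0.5],"offset":[0,-0.5,-0.3],"hand":60},{"twist":[0,0,-0.2],"offset":[0,-0.1,-0.3],"hand":60},{"twist":[0,0,0],"offset":[0,0,0],"hand":60}]' >/dev/null
python3 st.py 447.3 -300 20 93.5; python3 w.py wb 9 30
```

```text
t 8.88 pinch [ 449.2 -297.    80.9] approach [-0.005  0.007 -1.   ] long 94.1 w 59.9 F [ 0.2  1.5 -0.1] q [ 1.08  0.61 -0.7   1.94  0.53  0.8   0.16]
offset units [-0.09 -0.15 -3.05] yaw units -0.11 tilt units [-0.07 -0.05 -0.  ]
  px [295 106  37 168] c=(446.0,-278.5) size=(106.3,21.4) ang=-86.8 zmed=18.1 n=5897
  px [295 306  32  25] c=(450.7,-365.0) size=(21.2,20.8) ang=3.0 zmed=18.0 n=781
```

```bash
python3 -m jog '[{"twist":[-0.05,-0.05,-0.08],"offset":[-0.1,-0.1,-0.6],"hand":60},{"twist":[0,0,0],"offset":[0,0,-0.8],"hand":60},{"twist":[0,0,0],"offset":[0,0,-0.7],"hand":60},{"twist":[0,0,0],"offset":[0,0,-0.3],"hand":60},{"twist":[0,0,0],"offset":[0,0,0],"hand":60}]' >/dev/null
python3 st.py 447.3 -300 20 93.5
```

```text
t 9.35 pinch [ 451.  -294.    33.1] approach [ 0.004  0.003 -1.   ] long 94.6 w 60.2 F [ 0.1 -0.7  0.3] q [ 1.03  0.68 -0.64  1.96  0.61  0.7   0.1 ]
offset units [-0.19 -0.3  -0.66] yaw units -0.18 tilt units [-0.03  0.04  0.  ]
```

```bash
python3 -m jog '[{"twist":[0,0,-0.15],"offset":[-0.15,-0.25,-0.3],"hand":60},{"twist":[0,0,0],"offset":[0,0,-0.25],"hand":60},{"twist":[0,0,0],"offset":[0,0,-0.05],"hand":45},{"twist":[0,0,0],"offset":[0,0,0],"hand":35}]' >/dev/null
python3 st.py 447.3 -300 20 93.5
```

```text
t 9.68 pinch [ 448.7 -298.3   20.8] approach [ 0.004  0.004 -1.   ] long 93.8 w 50.7 F [ 0.4  0.6 -0.2] q [ 1.03  0.7  -0.62  1.96  0.62  0.68  0.08]
offset units [-0.07 -0.08 -0.04] yaw units -0.05 tilt units [-0.04  0.04  0.  ]
```

Now close fully, checking the width before lifting.

```bash
python3 -m jog '[{"twist":[0,0,0],"offset":[-0.05,0,-0.05],"hand":5},{"twist":[0,0,0],"offset":[0,0,0],"hand":5},{"twist":[0,0,0],"offset":[0,0,0],"hand":5},{"twist":[0,0,0],"offset":[0,0,0],"hand":5},{"twist":[0,0,0],"offset":[0,0,0],"hand":5}]' >/dev/null
python3 -m jog '[{"twist":[0,0,0],"offset":[0,0,0],"hand":5},{"twist":[0,0,0],"offset":[0,0,0],"hand":5}]'
python3 -m jog '[{"twist":[0,0,0],"offset":[0,0,0.6],"hand":5},{"twist":[0,0,0],"offset":[0,0,1],"hand":5},{"twist":[0,0,0],"offset":[0,0,1],"hand":5},{"twist":[0,0,0],"offset":[0,0,1],"hand":5},{"twist":[0,0,0],"offset":[0,0,0.8],"hand":5}]' >/dev/null
python3 st.py 505 -86 110 168.5
```

```text
time: 10.27
position: [0.4474, -0.2996, 0.1803]
orientation: [-1.568, -0.056, 0.046]
ft_force: [0.4, -0.1, -0.7]
width: 0.0219
t 10.68 pinch [ 445.4 -296.3  111.2] approach [-0.001  0.008 -1.   ] long 93.9 w 21.9 F [ 0.5 -0.3 -0.7] q [ 1.12  0.56 -0.74  1.93  0.49  0.84  0.19]
offset units [ 2.98 10.52 -0.06] yaw units 13.03 tilt units [-0.08 -0.01 -0.  ]
```

```bash
python3 -m jog '[{"twist":[0,0,0.5],"offset":[0.1,0.4,0.2],"hand":5},{"twist":[0,0,0.9],"offset":[0.2,0.7,0],"hand":5},{"twist":[0,0,0.9],"offset":[0.2,0.7,0],"hand":5},{"twist":[0,0,0.9],"offset":[0.2,0.7,0],"hand":5},{"twist":[0,0,0.9],"offset":[0.2,0.7,0],"hand":5}]' >/dev/null
python3 -m jog '[{"twist":[0,0,0.9],"offset":[0.2,0.7,0],"hand":5},{"twist":[0,0,0.9],"offset":[0.2,0.7,0],"hand":5},{"twist":[0,0,0.9],"offset":[0.2,0.7,0],"hand":5},{"twist":[0,0,0.9],"offset":[0.2,0.7,0],"hand":5},{"twist":[0,0,0.9],"offset":[0.2,0.7,0],"hand":5}]' >/dev/null
python3 -m jog '[{"twist":[0,0,0.9],"offset":[0.2,0.7,0],"hand":5},{"twist":[0,0,0.6],"offset":[0.1,0.5,0],"hand":5},{"twist":[0,0,0.2],"offset":[0,0.2,0],"hand":5},{"twist":[0,0,0],"offset":[0,0,0],"hand":5}]' >/dev/null
python3 st.py 505 -86 110 168.5
```

```text
t 11.85 pinch [ 493.8 -130.   133.8] approach [ 0.012 -0.002 -1.   ] long 155.7 w 21.3 F [ 0.2 -0.2  0. ] q [ 1.02  0.59 -1.03  1.99  0.65  0.92  0.79]
offset units [ 0.56  2.2  -1.19] yaw units 2.23 tilt units [0.02 0.12 0.  ]
```

```bash
python3 -m jog '[{"twist":[0,0.1,0.7],"offset":[0.15,0.7,-0.2],"hand":5},{"twist":[0,0,0.7],"offset":[0.15,0.7,-0.3],"hand":5},{"twist":[0,0,0.6],"offset":[0.15,0.5,-0.3],"hand":5},{"twist":[0,0,0.2],"offset":[0,0.2,-0.1],"hand":5},{"twist":[0,0,0],"offset":[0,0,0],"hand":5}]' >/dev/null
python3 st.py 505 -86 75 168.5;  python3 w.py wb2 75 140
```

```text
t 12.27 pinch [501.5 -89.  115.7] approach [ 0.003 -0.005 -1.   ] long 168.6 w 21.3 F [-0.1  0.3 -0.2] q [ 0.93  0.64 -1.05  2.    0.72  0.92  0.88]
offset units [ 0.18  0.15 -2.04] yaw units -0.03 tilt units [0.05 0.03 0.  ]
  px [288 101  55 173] c=(466.3,-82.4) size=(76.8,25.8) ang=-11.4 zmed=112.9 n=8822
  px [292 306  45  32] c=(528.3,-95.0) size=(21.6,19.6) ang=79.5 zmed=113.3 n=1418
```

```bash
python3 -m jog '[{"twist":[0.05,0.03,0],"offset":[0.15,0.15,-0.4],"hand":5},{"twist":[0,0,0],"offset":[0,0,-0.6],"hand":5},{"twist":[0,0,0],"offset":[0,0,-0.6],"hand":5},{"twist":[0,0,0],"offset":[0,0,-0.2],"hand":5},{"twist":[0,0,0],"offset":[0,0,0],"hand":5}]' >/dev/null
python3 st.py 504.5 -86 61 168.5
```

```text
t 12.73 pinch [503.7 -88.   75.4] approach [-0.001 -0.001 -1.   ] long 168.2 w 21.8 F [ 1.2  0.  -0.2] q [ 0.88  0.7  -0.98  2.01  0.78  0.87  0.82]
offset units [ 0.04  0.1  -0.72] yaw units 0.05 tilt units [ 0.01 -0.01  0.  ]
```

```bash
python3 -m jog '[{"twist":[0,0,0],"offset":[0,0.1,-0.4],"hand":5},{"twist":[0,0,0],"offset":[0,0,-0.15],"hand":5},{"twist":[0,0,0],"offset":[0,0,0],"hand":5}]' >/dev/null
python3 st.py 504.5 -86 61 168.5
```

```text
t 12.98 pinch [503.1 -86.1  62.4] approach [-0.003 -0.001 -1.   ] long 168.1 w 21.8 F [0.3 0.5 0.3] q [ 0.86  0.72 -0.96  2.01  0.81  0.85  0.8 ]
offset units [ 0.07  0.01 -0.07] yaw units 0.06 tilt units [ 0.01 -0.03  0.  ]
```

Nudge down, release, rise and check.

```bash
python3 -m jog '[{"twist":[0,0,0],"offset":[0.05,0,-0.1],"hand":5},{"twist":[0,0,0],"offset":[0,0,0],"hand":5}]'
python3 -m jog '[{"twist":[0,0,0],"offset":[0,0,0],"hand":50},{"twist":[0,0,0],"offset":[0,0,0],"hand":50},{"twist":[0,0,0],"offset":[0,0,0],"hand":50},{"twist":[0,0,0],"offset":[0,0,0],"hand":50},{"twist":[0,0,0],"offset":[0,0,0.5],"hand":50}]' >/dev/null
python3 -m jog '[{"twist":[0,0,0],"offset":[0,0,1],"hand":50},{"twist":[0,0,0],"offset":[0,0,1],"hand":50},{"twist":[0,0,0],"offset":[0,0,1],"hand":50},{"twist":[0,0,0],"offset":[0,0,1],"hand":50},{"twist":[0,0,0],"offset":[0,0,0.6],"hand":50}]' >/dev/null
python3 st.py 441.3 366.3 200 93.5; python3 w.py wp2 45 75;
```

```text
time: 13.15
position: [0.5046, -0.0858, 0.22]
orientation: [-1.299, -1.053, 1.058]
ft_force: [-0.6, 0.1, -0.8]
width: 0.0219
t 13.98 pinch [502.4 -84.9 167.8] approach [-0.007  0.    -1.   ] long 168.3 w 49.7 F [ 0.4  0.3 -0.7] q [ 0.99  0.58 -1.12  1.95  0.62  1.02  0.94]
offset units [-3.06 22.56  1.61] yaw units -13.05 tilt units [-0.   -0.07 -0.  ]
  px [299 105  31 169] c=(495.5,-84.3) size=(131.2,22.0) ang=-12.0 zmed=58.1 n=4918
  px [424 106  48 137] c=(505.5,16.9) size=(107.9,22.9) ang=-11.6 zmed=58.0 n=4769
```

Both slats are in: tops at 58.1 and 58.0 mm, angles about −12° and −11.6°. Next is the bowl, crossing the kerb high.

```bash
python3 -m jog '[{"twist":[0,0.05,-0.3],"offset":[-0.1,0.6,0.4],"hand":60},{"twist":[0,0,-0.6],"offset":[-0.1,1,0.3],"hand":60},{"twist":[0,0,-0.6],"offset":[-0.15,1,0.1],"hand":60},{"twist":[0,0,-0.6],"offset":[-0.15,1,0],"hand":60},{"twist":[0,0,-0.6],"offset":[-0.15,1,0],"hand":60}]' >/dev/null
python3 -m jog '[{"twist":[0,0,-0.6],"offset":[-0.15,1,0],"hand":60},{"twist":[0,0,-0.6],"offset":[-0.15,1,0],"hand":60},{"twist":[0,0,-0.6],"offset":[-0.15,1,0],"hand":60},{"twist":[0,0,-0.6],"offset":[-0.15,1,0],"hand":60},{"twist":[0,0,-0.6],"offset":[-0.15,1,0],"hand":60}]' >/dev/null
python3 -m jog '[{"twist":[0,0,-0.6],"offset":[-0.15,1,0],"hand":60},{"twist":[0,0,-0.6],"offset":[-0.15,1,0],"hand":60},{"twist":[0,0,-0.6],"offset":[-0.15,1,0],"hand":60},{"twist":[0,0,-0.6],"offset":[-0.15,1,0],"hand":60},{"twist":[0,0,-0.6],"offset":[-0.15,1,0],"hand":60}]' >/dev/null
python3 st.py 441.3 366.3 180 93.5
```

```text
t 15.28 pinch [455.5 211.8 184.9] approach [-0.009  0.001 -1.   ] long 115.2 w 59.8 F [-0.6 -0.3 -0.1] q [ 0.29  0.45 -0.95  1.96  0.43  0.97 -0.43]
offset units [-0.71  7.72 -0.24] yaw units -3.79 tilt units [-0.01 -0.09 -0.  ]
```

```bash
python3 -m jog '[{"twist":[0,-0.05,-0.6],"offset":[-0.1,1,0],"hand":60},{"twist":[0,0,-0.6],"offset":[-0.1,1,0],"hand":60},{"twist":[0,0,-0.6],"offset":[-0.1,1,0],"hand":60},{"twist":[0,0,-0.6],"offset":[-0.1,1,0],"hand":60},{"twist":[0,0,-0.4],"offset":[-0.1,1,0],"hand":60}]' >/dev/null
python3 -m jog '[{"twist":[0,0,-0.2],"offset":[0,0.6,0],"hand":60},{"twist":[0,0,0],"offset":[0,0.3,0],"hand":60},{"twist":[0,0,0],"offset":[0,0,0],"hand":60}]' >/dev/null
python3 st.py 441.3 366.3 150 93.5; python3 w.py wc 90 115
```

```text
t 15.95 pinch [441. 340. 183.] approach [-0.006  0.003 -1.   ] long 97.4 w 60.2 F [-0.1 -0.1  0.9] q [-0.05  0.51 -0.85  1.83  0.45  1.   -0.95]
offset units [ 0.01  1.32 -1.65] yaw units -0.68 tilt units [-0.03 -0.06 -0.  ]
  px [304  85  35 173] c=(440.8,366.6) size=(114.9,15.7) ang=-86.2 zmed=104.0 n=4091
```

View pics/wc.png

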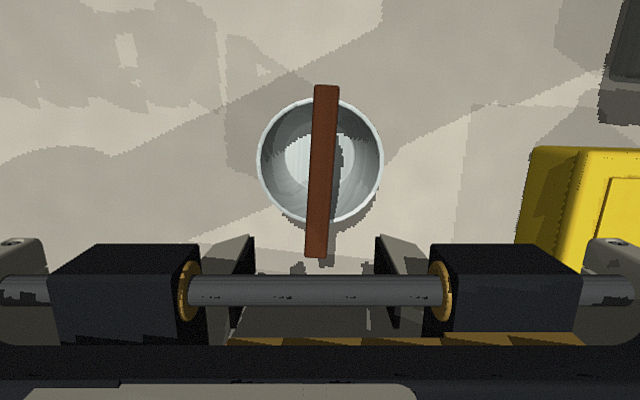

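The bar shows at (321,170), between the finger planes. Its centre is (440.8, 366.6) with the top at 104 mm, matching the top view, and the box is clear to the right.

```bash
python3 -m jog '[{"twist":[0,-0.05,-0.3],"offset":[0,0.6,-0.1],"hand":60},{"twist":[0,0,-0.3],"offset":[0,0.5,-0.4],"hand":60},{"twist":[0,0,0],"offset":[0,0.1,-0.4],"hand":60},{"twist":[0,0,0],"offset":[0,0,0],"hand":60}]' >/dev/null
python3 st.py 440.8 366.6 95 93.8
```

```text
t 16.33 pinch [443.7 358.1 163.1] approach [-0.001 -0.002 -1.   ] long 93.7 w 60.0 F [-1.  -0.2 -0.2] q [-0.11  0.55 -0.81  1.82  0.48  0.98 -1.06]
offset units [-0.15  0.43 -3.41] yaw units 0.02 tilt units [ 0.02 -0.01  0.  ]
```

```bash
python3 -m jog '[{"twist":[0,0,0],"offset":[-0.15,0.4,-0.5],"hand":60},{"twist":[0,0,0],"offset":[0,0,-0.8],"hand":60},{"twist":[0,0,0],"offset":[0,0,-0.8],"hand":60},{"twist":[0,0,0],"offset":[0,0,-0.6],"hand":60},{"twist":[0,0,0],"offset":[0,0,0],"hand":60}]' >/dev/null
python3 st.py 440.8 366.6 95 93.8
```

```text
t 16.75 pinch [441.7 362.5 105.3] approach [-0.001 -0.004 -1.   ] long 93.6 w 59.8 F [-0.  -1.3  0.1] q [-0.17  0.63 -0.75  1.85  0.55  0.89 -1.12]
offset units [-0.04  0.21 -0.51] yaw units 0.03 tilt units [ 0.04 -0.01  0.  ]
```

```bash
python3 -m jog '[{"twist":[0.04,0,0.03],"offset":[-0.05,0.2,-0.35],"hand":60},{"twist":[0,0,0],"offset":[0,0,-0.15],"hand":50},{"twist":[0,0,0],"offset":[0,0,0],"hand":40}]' >/dev/null
python3 st.py 440.8 366.6 95 93.8
```

```text
t 17.00 pinch [440.5 366.9  94.1] approach [-0.002 -0.001 -1.   ] long 93.8 w 51.3 F [-0.1  0.1 -0.3] q [-0.18  0.65 -0.74  1.85  0.56  0.87 -1.13]
offset units [ 0.01 -0.02  0.04] yaw units -0.00 tilt units [ 0.01 -0.02  0.  ]
```

```bash
python3 -m jog '[{"twist":[0,0,0],"offset":[0,0,0],"hand":2},{"twist":[0,0,0],"offset":[0,0,0],"hand":2},{"twist":[0,0,0],"offset":[0,0,0],"hand":2},{"twist":[0,0,0],"offset":[0,0,0],"hand":2},{"twist":[0,0,0],"offset":[0,0,0],"hand":2}]' >/dev/null
python3 -m jog '[{"twist":[0,0,0],"offset":[0,0,0],"hand":2},{"twist":[0,0,0],"offset":[0,0,0],"hand":2},{"twist":[0,0,0],"offset":[0,0,0],"hand":2}]'
python3 -m jog '[{"twist":[0,0,0],"offset":[0,0,0.4],"hand":2},{"twist":[0,0,0],"offset":[0,0,0.8],"hand":2},{"twist":[0,0,0],"offset":[0,0,1],"hand":2},{"twist":[0,0,0],"offset":[0,0,1],"hand":2},{"twist":[0,0,0],"offset":[0,0,1],"hand":2}]' >/dev/null
python3 -m jog '[{"twist":[0,0,0],"offset":[0,0,1],"hand":2},{"twist":[0,0,0],"offset":[0,0,1],"hand":2},{"twist":[0,0,0],"offset":[0,0,0.6],"hand":2},{"twist":[0,0,0],"offset":[0,0,0.2],"hand":2},{"twist":[0,0,0],"offset":[0,0,0],"hand":2}]'
python3 st.py 514.5 -37 240 168.5
```

```text
time: 17.67
position: [0.4414, 0.3676, 0.2555]
orientation: [-1.569, -0.053, 0.052]
ft_force: [-0.2, -0.3, -2.0]
width: 0.0157
time: 18.5
position: [0.4386, 0.366, 0.4029]
orientation: [-1.573, -0.051, 0.057]
ft_force: [-0.2, 0.4, -1.6]
width: 0.0156
t 18.50 pinch [438.  365.5 243.7] approach [-0.004 -0.003 -1.   ] long 93.9 w 15.6 F [-0.2  0.4 -1.6] q [-0.08  0.46 -0.87  1.74  0.39  1.12 -1.  ]
offset units [  3.83 -20.13  -0.18] yaw units 13.01 tilt units [ 0.03 -0.04  0.  ]
```

```bash
python3 -m jog '[{"twist":[0,0,0.2],"offset":[0.1,-0.3,0],"hand":2},{"twist":[0,0,0.4],"offset":[0.15,-0.6,0],"hand":2},{"twist":[0,0,0.6],"offset":[0.15,-0.8,0],"hand":2},{"twist":[0,0,0.6],"offset":[0.15,-0.8,0],"hand":2},{"twist":[0,0,0.6],"offset":[0.15,-0.8,0],"hand":2}]' >/dev/null
python3 -m jog '[{"twist":[0,0,0.6],"offset":[0.15,-0.8,0],"hand":2},{"twist":[0,0,0.6],"offset":[0.15,-0.8,0],"hand":2},{"twist":[0,0,0.6],"offset":[0.15,-0.8,0],"hand":2},{"twist":[0,0,0.6],"offset":[0.15,-0.8,0],"hand":2},{"twist":[0,0,0.6],"offset":[0.15,-0.8,0],"hand":2}]' >/dev/null
python3 -m jog '[{"twist":[0,0,0.6],"offset":[0.15,-0.8,0],"hand":2},{"twist":[0,0,0.6],"offset":[0.15,-0.8,0],"hand":2},{"twist":[0,0,0.6],"offset":[0.15,-0.8,0],"hand":2},{"twist":[0,0,0.6],"offset":[0.15,-0.8,0],"hand":2},{"twist":[0,0,0.6],"offset":[0.15,-0.8,0],"hand":2}]'
python3 st.py 514.5 -37 240 168.5
```

```text
time: 19.75
position: [0.476, 0.1299, 0.3869]
orientation: [-1.444, -0.727, 0.771]
ft_force: [0.2, -0.5, -1.6]
width: 0.0157
t 19.75 pinch [472.7 127.1 227.8] approach [-0.021 -0.017 -1.   ] long 145.0 w 15.7 F [ 0.2 -0.5 -1.6] q [ 0.57  0.41 -1.09  1.93  0.42  1.08  0.25]
offset units [ 2.09 -8.2   0.61] yaw units 4.11 tilt units [ 0.17 -0.21  0.  ]
```

```bash
python3 -m jog '[{"twist":[0.1,-0.1,0.5],"offset":[0.2,-0.8,0.1],"hand":2},{"twist":[0.05,-0.1,0.5],"offset":[0.2,-0.8,0.1],"hand":2},{"twist":[0,0,0.5],"offset":[0.2,-0.8,0.1],"hand":2},{"twist":[0,0,0.5],"offset":[0.2,-0.8,0],"hand":2},{"twist":[0,0,0.5],"offset":[0.2,-0.8,0],"hand":2}]' >/dev/null
python3 -m jog '[{"twist":[0,0,0.5],"offset":[0.2,-0.8,0],"hand":2},{"twist":[0,0,0.4],"offset":[0.2,-0.8,0],"hand":2},{"twist":[0,0,0.2],"offset":[0.2,-0.6,0],"hand":2},{"twist":[0,0,0],"offset":[0.1,-0.3,0],"hand":2},{"twist":[0,0,0],"offset":[0,0,0],"hand":2}]' >/dev/null
python3 st.py 514.5 -37 180 168.5
```

```text
t 20.58 pinch [504.3 -14.4 222.3] approach [-0.016 -0.004 -1.   ] long 166.5 w 15.8 F [-0.3  0.2 -1.3] q [ 0.89  0.49 -1.16  1.91  0.51  1.1   0.86]
offset units [ 0.51 -1.13 -2.12] yaw units 0.35 tilt units [ 0.04 -0.16  0.  ]
```

```bash
python3 -m jog '[{"twist":[0.04,-0.1,0.2],"offset":[0.3,-0.6,-0.3],"hand":2},{"twist":[0,-0.05,0.1],"offset":[0.2,-0.4,-0.5],"hand":2},{"twist":[0,0,0],"offset":[0,-0.1,-0.5],"hand":2},{"twist":[0,0,0],"offset":[0,0,-0.3],"hand":2},{"twist":[0,0,0],"offset":[0,0,0],"hand":2}]' >/dev/null
python3 st.py 514.5 -37 164 168.5; python3 w.py wd 120 260
```

```text
t 21.00 pinch [514.8 -33.3 185.9] approach [-0.004  0.002 -1.   ] long 168.3 w 16.1 F [-0.2 -0.5 -2.5] q [ 0.88  0.55 -1.12  1.92  0.58  1.04  0.88]
offset units [-0.01 -0.19 -1.1 ] yaw units 0.04 tilt units [-0.02 -0.04 -0.  ]
  px [294 142  41 133] c=(484.9,-28.8) size=(54.2,20.2) ang=-9.3 zmed=194.0 n=4996
  px [271 260  10  62] c=(487.3,-37.9) size=(18.6,1.3) ang=-11.5 zmed=252.4 n=412
  px [348 260  11  62] c=(494.5,-18.8) size=(24.5,3.4) ang=-2.3 zmed=251.8 n=382
  px [252 306  82  37] c=(517.3,-37.4) size=(52.9,19.2) ang=-6.4 zmed=193.9 n=1255
  px [343 332 139  11] c=(500.0,-11.6) size=(34.5,19.2) ang=-66.0 zmed=258.5 n=925
```

View pics/wd.png

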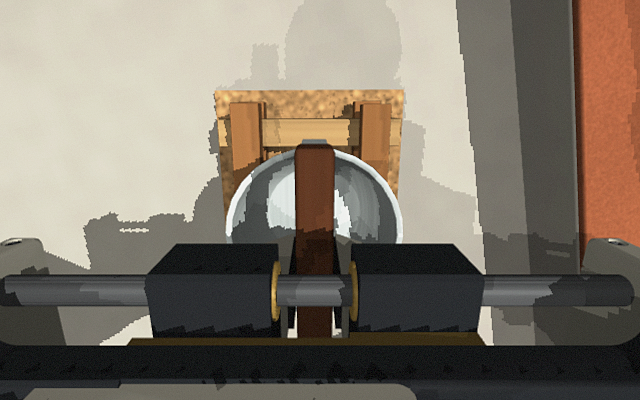

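The bowl hangs level and symmetric about the bar at (315,200), with the bar top at 194 mm, so the underside is at about 90 mm. Now lower about 21 mm.

```bash
python3 -m jog '[{"twist":[0,-0.04,0],"offset":[0,-0.15,-0.3],"hand":2},{"twist":[0,0,0],"offset":[0,0,-0.3],"hand":2},{"twist":[0,0,0],"offset":[0,0,-0.2],"hand":2},{"twist":[0,0,0],"offset":[0,0,0],"hand":2},{"twist":[0,0,0],"offset":[0,0,0],"hand":2}]' >/dev/null
python3 st.py 514.5 -37 165 168.5
```

```text
t 21.47 pinch [515.3 -33.4 169.4] approach [ 0.001  0.003 -1.   ] long 168.5 w 16.1 F [-1.   0.5 -2.3] q [ 0.87  0.57 -1.09  1.94  0.6   1.    0.86]
offset units [-0.04 -0.18 -0.22] yaw units 0.00 tilt units [-0.03  0.01  0.  ]
```

```bash
python3 -m jog '[{"twist":[-0.03,0,0],"offset":[-0.05,-0.18,-0.15],"hand":2},{"twist":[0,0,0],"offset":[0,0,-0.05],"hand":2},{"twist":[0,0,0],"offset":[0,0,0],"hand":2},{"twist":[0,0,0],"offset":[0,0,0],"hand":2},{"twist":[0,0,0],"offset":[0,0,0],"hand":2}]' >/dev/null
python3 st.py 514.5 -37 165 168.5
cat > fin.py <<'E'
from h import *
s=ctrl.observe(); p,d=eyes.read_camera("side"); cv2.imwrite("pics/sideF.png",p[120:280,230:430,::-1].repeat(4,0).repeat(4,1)[:600])
W=world(d,"side"); Z=W[...,2]; hsv=cv2.cvtColor(p,cv2.COLOR_RGB2HSV)
r=np.zeros(Z.shape,bool); r[120:280,230:430]=1
print("slat tops (side)"); blobs(r&(Z>.052)&(Z<.064)&(hsv[...,1]>90)&(hsv[...,0]<22),W,15)
p,d=eyes.read_camera("top"); W=world(d,"top"); Z=W[...,2]
for n,b in dict(cobek=(265,95,62,60),ulekan=(330,125,60,20),box=(155,115,65,52)).items():
    pass
z0=np.load("top0.npz"); D=np.abs(W-world(z0["d"],"top"))[...,2]
for n,(x,y,w,h) in dict(cobek=(265,95,62,60),ulekan=(330,125,60,20),box=(155,115,65,52)).items():
    print(n,"pixels with height changed >8mm:",int((D[y:y+h,x:x+w]>.008).sum()))
E
python3 fin.py; python3 w.py we 120 200
```

```text
t 21.88 pinch [514.6 -37.9 165.6] approach [ 0.002 -0.001 -1.   ] long 168.5 w 15.5 F [-0.4  0.1 -1.6] q [ 0.87  0.57 -1.09  1.95  0.61  1.    0.86]
offset units [-0.01  0.05 -0.03] yaw units 0.00 tilt units [0.01 0.02 0.  ]
slat tops (side)
  px [336 188  18  17] c=(460.6,-76.2) size=(60.6,22.8) ang=-14.1 zmed=55.8 n=146
  px [283 190  44  36] c=(526.6,13.2) size=(149.7,24.0) ang=-11.6 zmed=55.7 n=398
cobek pixels with height changed >8mm: 471
ulekan pixels with height changed >8mm: 141
box pixels with height changed >8mm: 345
  px [294 143  41 131] c=(485.1,-31.8) size=(54.1,18.9) ang=-13.7 zmed=173.5 n=4973
  px [297 307  35  31] c=(534.5,-42.5) size=(16.9,15.5) ang=-11.0 zmed=173.7 n=1058
```

View pics/sideF.png

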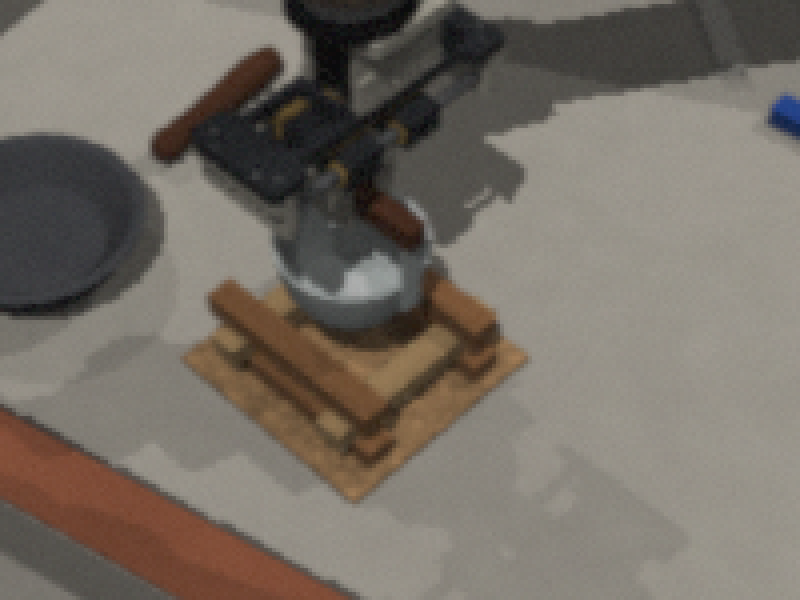

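```bash
python3 - <<'E'
from h import *
z=np.load("top0.npz")
p1,d1=eyes.read_camera("top")
for p,d in ((z["p"],z["d"]),(p1,d1)):
    W=world(d,"top"); hsv=cv2.cvtColor(p,cv2.COLOR_RGB2HSV); Z=W[...,2]; r=lambda a,b,c,e:(np.pad(np.ones((e-c,b-a),bool),((c,400-e),(a,640-b))))
    for n,m in dict(box=r(150,222,110,172)&(Z>.065)&(Z<.09), cobek=r(258,335,88,160)&(Z>.035)&(Z<.055), ulekan=r(328,392,120,150)&(Z>.012)&(Z<.04)).items(): print(n,rect(W[m]))
E
python3 st.py 514.5 -37 165 168.5
```

```text
box c=(697.3,331.8) size=(159.3,120.0) ang=-84.6 zmed=76.4 n=2048
cobek c=(761.3,11.1) size=(166.6,165.6) ang=1.1 zmed=42.4 n=844
ulekan c=(739.1,-180.7) size=(137.7,28.7) ang=85.2 zmed=24.0 n=366
box c=(697.3,333.1) size=(160.3,121.0) ang=-84.3 zmed=76.4 n=2041
cobek c=(760.8,11.0) size=(165.5,164.9) ang=-88.9 zmed=42.4 n=836
ulekan c=(737.5,-180.2) size=(136.6,29.8) ang=88.0 zmed=23.9 n=366
t 22.08 pinch [514.6 -37.9 165.6] approach [ 0.002 -0.001 -1.   ] long 168.5 w 15.7 F [-0.2  0.4 -1.9] q [ 0.87  0.57 -1.09  1.95  0.61  1.    0.86]
offset units [-0.01  0.04 -0.03] yaw units 0.00 tilt units [0.01 0.02 0.  ]
```

The box, cobek and ulekan are where they were, and the bowl is still. I'm handing in.

```bash
python3 -c "
from plant import workorder
print(workorder.close_job())"
```

```text
the job is handed in; nothing more can be done
None
```

I laid both teak slats as the trivet's third layer and let go of them. I then lifted the bowl by its bar over the kerb with about 5 cm or more to spare. I handed the job in at about 22 s of the 70 s, with the bowl still held over the trivet.

- **Slats:** just after release, the wrist camera put both tops at 58 mm. Both were within about 2 mm of their places and 0.5° of their angle. In the final side view the tops read 55.7 and 55.8 mm; that camera's calibration is only good to about 2 mm, so I take this as the same height.
- **Bowl:** it hung still and level, with the underside about 11–12 mm above the new slats. It was within about 1 mm of centre, with the bar along the slats. The fingers stayed closed on the bar at 15.7 mm, and the wrist force was about 2 N, close to the bowl's weight.
- **Cobek, ulekan and box:** all three measured within 2 mm of where they started. A rougher check comparing depth pixel by pixel flagged some changes around them. I put that down to noise, because re-measuring their outlines showed no shift.

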